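Pair the evening bottles with the morning ones in the carrying box

ROBOT

A 7-joint arm with a two-finger parallel gripper is mounted at the origin on the work surface. World frame = base frame: x ahead of the robot, y to its left, z up, the work surface at z = 0. Lengths are in m, angles in rad, forces in N, time in s.
With the tool pointing down it reaches from about 0.425 to 0.875 m from the base axis. Payload 9.9 kg.
Tool frame: the origin (TCP) lies midway between the tips of the shut fingers; the grasp point (between the pads) lies 19 mm behind it; z points along the fingers, y is the line along which they close (so a half turn about z gives the same grasp; the last joint's range is limited). The gripper opens to 85 mm and grips with 20 to 120 N. Pads are 22 mm wide; open, the fingers measure 114 mm over their backs; the gripper's body (76 mm by 85 mm) begins 54 mm behind the grasp point. The pads swing forward as they close: fully open they stand 13 mm farther back than shut.
Start: joints at [1.203, 0.576, 0.025, 1.437, -0.015, 1.129, -0.057], TCP at [0.189, -0.648, 0.208] pointing down, gripper open.
Joint ranges: [-2.76, 2.76], [-0.34, 2.15], [-1.52, 1.57], [0.19, 2.46], [-1.09, 4.23], [0.17, 1.99], [-2.82, 2.82]. Speed limits (rad/s): [2.22, 2.22, 3.01, 3.01, 3.14, 3.14, 3.14].

INTERFACE

Orientations are given as a unit quaternion [w, x, y, z].
In Python, from rig import robot, camera, calibration gives the robot as it stands.
- The arm moves only by the tool servo_tool, never from a script. Its argument "series" is a list of rows, each a list of 7 numbers: the shift along the tool's x, y, z in units of 30 mm (1.0 is 30 mm), then the turn, a rotation vector about the tool's x, y, z in units of 6 degrees (1.0 is 6 degrees), then the finger opening in mm, from 0 to 85.4. In form: [[x, y, z, ax, ay, az, fingers], ...]. A call has 1 to 20 rows; each row shifts and turns the commanded pose from where the row before left it, along the tool's axes as they then stand; what a row does not reach is not made up. A row lasts 1/12 s, in which the tool goes at most 41.7 mm and 7.16 degrees, less where a joint would pass 70% of its speed; a pose out of reach is approached as far as the arm can. A call with a number of a shift or a turn outside -1 to 1 is refused whole. A call with a gripper value outside its range is refused whole. The fingers move at their own pace and stop on an object; "squeeze" is the grip in N (left out, the last holds). Time passes only in rows, so rows that do not move let the fingers close. It gives the time, the measured TCP pose, the force, the opening and the grip force at its end, in the units of the state.
- robot.observe(): the state, without advancing time (a new reading comes with each control period).
- camera(name): name is "scene" or "top"; returns the picture (420x560x3 uint8, blue, green, red); there is no depth.
- calibration(name): a dict with "K" (3x3 intrinsics, pixels), "dist_coeffs" ([k1, k2, p1, p2, k3] as OpenCV has them; the pictures are not rectified), "R" (3x3) and "t" (3): a world point X has camera coordinates R X + t. Camera axes: x right, y down, z forward; pixel columns grow to the right and rows downward; lengths in m; the calibration is good to about 2 mm. A picture is of the moment at which its call begins. calibration takes no time and is no camera call.
- robot.hand_in(): hands the job in; it is judged then, once.
The state is a dict: "time": time; "joint_positions": joint angles; "qvel": joint speeds; "effort": joint torques, N m; "eef_pos": TCP position; "tcp_rot": TCP orientation; "force": force on the tool from outside, world axes, zero at the start; "wrist_torque": the same for the moment, N m; "width": finger opening in m; "gripper_force": force on a finger pad.
Only numpy, scipy, OpenCV 4.12 (cv2) and the standard library are available. Lean on these libraries where they do the work, as an engineer would, in place of code of your own. Each camera call takes 0.05 s, during which the arm holds its last target. There are 200 camera calls.

TASK

The carrying box already holds the morning bottles in its far row, one for each patient by cap colour; bring the four colour-capped evening bottles over from the filling rack and stand each one upright in the empty near-row cell directly in front of the morning bottle with the same cap colour, so that both rows show the same order. Set the bottles down rather than dropping them, leave the morning bottles in their cells, and leave the white-capped bottle standing in its place in the rack.

Things in the scene. Friction and masses are not known exactly. Their poses are not given: they have to be found in the camera images.
- evening_red: Evening bottle, to be moved: white plastic, pale blue label, red cap. 40 mm across, 98 mm tall, 80 to 140 g, round (yaw means nothing), loose. Cap 28 mm across, from 74 to 98 mm above the foot; below it the shoulder widens from 25 mm at 71 mm to 40 mm at 60 mm. Starts upright in any of the five places of the steel rack. Origin: centre of its underside, z up.
- evening_yellow: Evening bottle, to be moved: white plastic, pale blue label, yellow cap. 40 mm across, 98 mm tall, 80 to 140 g, round (yaw means nothing), loose. Cap 28 mm across, from 74 to 98 mm above the foot; below it the shoulder widens from 25 mm at 71 mm to 40 mm at 60 mm. Starts upright in any of the five places of the steel rack. Origin: centre of its underside, z up.
- evening_green: Evening bottle, to be moved: white plastic, pale blue label, green cap. 40 mm across, 98 mm tall, 80 to 140 g, round (yaw means nothing), loose. Cap 28 mm across, from 74 to 98 mm above the foot; below it the shoulder widens from 25 mm at 71 mm to 40 mm at 60 mm. Starts upright in any of the five places of the steel rack. Origin: centre of its underside, z up.
- evening_blue: Evening bottle, to be moved: white plastic, pale blue label, blue cap. 40 mm across, 98 mm tall, 80 to 140 g, round (yaw means nothing), loose. Cap 28 mm across, from 74 to 98 mm above the foot; below it the shoulder widens from 25 mm at 71 mm to 40 mm at 60 mm. Starts upright in any of the five places of the steel rack. Origin: centre of its underside, z up.
- morning_red: Morning bottle, stays where it is: same shape and size as the evening ones (98 mm tall, cap 28 mm across), pale yellow label, red cap, loose. Stands in any one of the four far-row cells of the box. The near-row cell in front of it (60 mm towards the robot along the box's -x) is for the red-capped evening bottle. Origin: centre of its underside, z up.
- morning_yellow: Morning bottle, stays where it is: same shape and size as the evening ones (98 mm tall, cap 28 mm across), pale yellow label, yellow cap, loose. Stands in any one of the four far-row cells of the box. The near-row cell in front of it (60 mm towards the robot along the box's -x) is for the yellow-capped evening bottle. Origin: centre of its underside, z up.
- morning_green: Morning bottle, stays where it is: same shape and size as the evening ones (98 mm tall, cap 28 mm across), pale yellow label, green cap, loose. Stands in any one of the four far-row cells of the box. The near-row cell in front of it (60 mm towards the robot along the box's -x) is for the green-capped evening bottle. Origin: centre of its underside, z up.
- morning_blue: Morning bottle, stays where it is: same shape and size as the evening ones (98 mm tall, cap 28 mm across), pale yellow label, blue cap, loose. Stands in any one of the four far-row cells of the box. The near-row cell in front of it (60 mm towards the robot along the box's -x) is for the blue-capped evening bottle. Origin: centre of its underside, z up.
- white_stock: Bottle of the same size with a white cap; stays in the rack, in any of its places. Origin: centre of its underside, z up. Rack: steel, fixed, 70 x 304 mm, five places in a row 58 mm apart (30 mm between caps); bottles stand 6 mm above the table in 50 mm holes of a deck, top 38 mm high; end cheeks 44 mm. A marker, a spare cap and a dosing cup, all under 40 mm high, lie about.
- box: Grey carrying box, fixed, open above, 124 (x) x 244 (y) x 60 mm high; walls and dividers 4 mm thick, all 60 mm high; floor 4 mm above the table; 15 mm grip ledge at each end. Origin: centre of its underside, on the table; x to the far row, z up. Cells 56 x 56 mm, centres at x = -30 mm (near row, empty) and +30 (far row), y = -90, -30, 30, 90 mm. Turned up to 0.3 rad.

How it is judged:
At the end, for the whole second after the job is handed in: All eight coloured bottles stand upright (0.12 rad), at rest on the floor of the box, within 14 mm of cell centres along each side, evening ones in the near row, each in the column of its morning bottle (moved under 30 mm); the white-capped one stands in its place in the rack (moved under 25 mm) (x of evening_red in the frame of box between -0.044 and -0.016 m and z of evening_red in the frame of box between -0.002 and 0.01 m and angle between each of evening_red, morning_red, evening_yellow, morning_yellow, evening_green, morning_green, evening_blue, morning_blue, white_stock's own z axis and vertical below 0.12 rad and linear speed of each of evening_red, morning_red, evening_yellow, morning_yellow, evening_green, morning_green, evening_blue, morning_blue, white_stock below 0.02 m/s and angular speed of each of evening_red, morning_red, evening_yellow, morning_yellow, evening_green, morning_green, evening_blue, morning_blue, white_stock below 0.2 rad/s and x of morning_red in the frame of box between 0.016 and 0.044 m and z of morning_red in the frame of box between -0.002 and 0.01 m and ((y of evening_red in the frame of box between -0.104 and -0.076 m and y of morning_red in the frame of box between -0.104 and -0.076 m) or (y of evening_red in the frame of box between -0.044 and -0.016 m and y of morning_red in the frame of box between -0.044 and -0.016 m) or (y of evening_red in the frame of box between 0.016 and 0.044 m and y of morning_red in the frame of box between 0.016 and 0.044 m) or (y of evening_red in the frame of box between 0.076 and 0.104 m and y of morning_red in the frame of box between 0.076 and 0.104 m)) and distance of each of morning_red, morning_yellow, morning_green, morning_blue from where it was at the start of the episode below 0.03 m and x of evening_yellow in the frame of box between -0.044 and -0.016 m and z of evening_yellow in the frame of box between -0.002 and 0.01 m and x of morning_yellow in the frame of box between 0.016 and 0.044 m and z of morning_yellow in the frame of box between -0.002 and 0.01 m and ((y of evening_yellow in the frame of box between -0.104 and -0.076 m and y of morning_yellow in the frame of box between -0.104 and -0.076 m) or (y of evening_yellow in the frame of box between -0.044 and -0.016 m and y of morning_yellow in the frame of box between -0.044 and -0.016 m) or (y of evening_yellow in the frame of box between 0.016 and 0.044 m and y of morning_yellow in the frame of box between 0.016 and 0.044 m) or (y of evening_yellow in the frame of box between 0.076 and 0.104 m and y of morning_yellow in the frame of box between 0.076 and 0.104 m)) and x of evening_green in the frame of box between -0.044 and -0.016 m and z of evening_green in the frame of box between -0.002 and 0.01 m and x of morning_green in the frame of box between 0.016 and 0.044 m and z of morning_green in the frame of box between -0.002 and 0.01 m and ((y of evening_green in the frame of box between -0.104 and -0.076 m and y of morning_green in the frame of box between -0.104 and -0.076 m) or (y of evening_green in the frame of box between -0.044 and -0.016 m and y of morning_green in the frame of box between -0.044 and -0.016 m) or (y of evening_green in the frame of box between 0.016 and 0.044 m and y of morning_green in the frame of box between 0.016 and 0.044 m) or (y of evening_green in the frame of box between 0.076 and 0.104 m and y of morning_green in the frame of box between 0.076 and 0.104 m)) and x of evening_blue in the frame of box between -0.044 and -0.016 m and z of evening_blue in the frame of box between -0.002 and 0.01 m and x of morning_blue in the frame of box between 0.016 and 0.044 m and z of morning_blue in the frame of box between -0.002 and 0.01 m and ((y of evening_blue in the frame of box between -0.104 and -0.076 m and y of morning_blue in the frame of box between -0.104 and -0.076 m) or (y of evening_blue in the frame of box between -0.044 and -0.016 m and y of morning_blue in the frame of box between -0.044 and -0.016 m) or (y of evening_blue in the frame of box between 0.016 and 0.044 m and y of morning_blue in the frame of box between 0.016 and 0.044 m) or (y of evening_blue in the frame of box between 0.076 and 0.104 m and y of morning_blue in the frame of box between 0.076 and 0.104 m)) and distance of white_stock from where it was at the start of the episode below 0.025 m); the robot touches nothing.
It fails at once if an evening bottle is let fall (more than about 4 cm) or thrown ((contact force between evening_red and anything else below 0.02 N and linear speed of evening_red above 0.9 m/s) or (contact force between evening_yellow and anything else below 0.02 N and linear speed of evening_yellow above 0.9 m/s) or (contact force between evening_green and anything else below 0.02 N and linear speed of evening_green above 0.9 m/s) or (contact force between evening_blue and anything else below 0.02 N and linear speed of evening_blue above 0.9 m/s)).
It fails at once if a bottle that was already in the box is taken out, tipped over or put elsewhere (distance of any of morning_red, morning_yellow, morning_green, morning_blue from where it was at the start of the episode above 0.03 m or angle between any of morning_red, morning_yellow, morning_green, morning_blue's own z axis and vertical above 0.5 rad).
It fails at once if the white-capped bottle is taken from its place in the rack or tipped over (distance of white_stock from where it was at the start of the episode above 0.025 m or angle between white_stock's own z axis and vertical above 0.5 rad).
It also fails if it takes over 102 s, if anything falls off the work surface, if the arm or the gripper's body presses on something with over 40 N, if the wrist force passes 120 N, or if a joint passes its speed limit or range.

## Working session

There is one attempt and no reset: what is moved stays moved. The work goes in short steps, Python scripts to look and compute and a tool call to move; the robot and the scene stay as the last step left them, time stands still between calls to the robot, and variables do not carry over. Pictures are saved under pics/ and viewed, at most 14 in all, crops included, and the job is handed in when it is done.

Besides the shell and the picture viewer there is one more tool, called after "Emit:" in YAML: its name, and indented under it one key for each argument. servo_tool: Moves the arm, as the interface text tells. Shifts and turns lie within -1 to 1; 1 stands for 30 mm of shift or 6 degrees of turn. Its arguments: {"type":"object","properties":{"series":{"type":"array"},"squeeze":{"type":"number"}},"required":["series"]}

```bash
mkdir -p pics; python3 - <<'E'
from rig import robot,camera,calibration
import cv2
for n in("scene","top"):
    cv2.imwrite(f"pics/{n}0.png",camera(n)); c=calibration(n); print(n,c)
print(robot.observe())
E
```

```text
scene {'K': array([[418.6787404 ,   0.        , 280.56519561],
       [  0.        , 418.6787404 , 207.90753719],
       [  0.        ,   0.        ,   1.        ]]), 'dist_coeffs': array([-0.03563887,  0.        ,  0.        ,  0.        ,  0.        ]), 'R': array([[-0.80806349,  0.58894837, -0.01316071],
       [ 0.46207362,  0.61981179, -0.63428804],
       [-0.36540574, -0.51862622, -0.77298479]]), 't': array([ 0.44579323, -0.23129434,  1.16074871])}
top {'K': array([[461.17996914,   0.        , 277.09667431],
       [  0.        , 461.17996914, 217.64573992],
       [  0.        ,   0.        ,   1.        ]]), 'dist_coeffs': array([-0.12571022,  0.        ,  0.        ,  0.        ,  0.        ]), 'R': array([[-0.0470708 , -0.99887935, -0.00493845],
       [-0.97712319,  0.04707095, -0.2073996 ],
       [ 0.20739964, -0.00493699, -0.97824384]]), 't': array([0.04111427, 0.54972885, 0.85683317])}
{'time': 0.1, 'joint_positions': array([ 1.20316723,  0.57644925,  0.02486134,  1.4378112 , -0.01498792,
        1.12899321, -0.05649034]), 'qvel': array([ 0.00032145, -0.00126207,  0.00113847, -0.00246055, -0.00014231,
       -0.00085938, -0.00140053]), 'effort': array([ 6.12396820e-03, -7.67298174e+01,  2.25750513e+00, -2.86600953e+01,
        1.57825719e-02,  8.61957902e-03, -2.32954682e-05]), 'eef_pos': array([ 0.18889597, -0.64758212,  0.20773293]), 'tcp_rot': array([-7.22576320e-04,  9.89944220e-01,  1.41456339e-01, -1.50619109e-04]), 'force': array([ 0.50438523,  0.59782853, -0.67853163]), 'wrist_torque': array([0.02066359, 0.00217822, 0.02486268]), 'gripper_force': 0.0, 'width': 0.085864469587632}
```

View pics/top0.png

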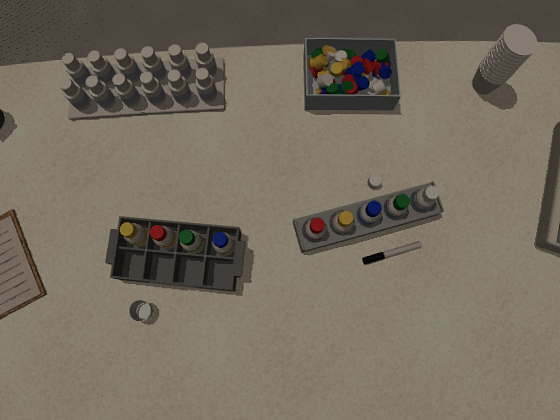

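View pics/scene0.png

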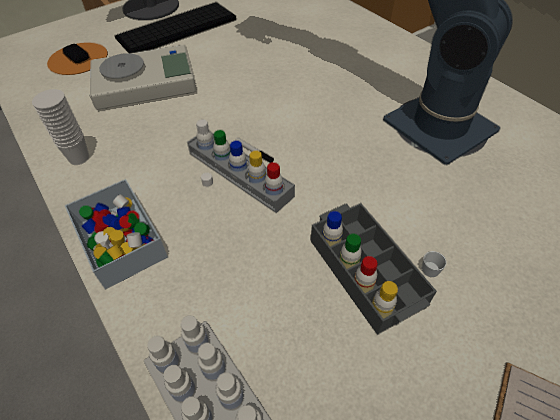

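The top view shows the rack caps, left to right: red (317,226), yellow (345,218), blue (373,210), green (401,202), white (430,195). The box's far row is yellow (127,229), red (158,233), green (187,237), blue (220,240). The scene view shows the same orders.

```bash
cat > h.py <<'E'
import cv2,numpy as np
from rig import robot,camera,calibration
def ray(cal,uv):
    p=cv2.undistortPoints(np.array([[uv]],float),cal["K"],cal["dist_coeffs"])[0,0]
    R=np.array(cal["R"]);return -R.T@cal["t"],R.T@np.array([p[0],p[1],1])
def onz(cal,uv,z):
    c,d=ray(cal,uv);return c+d*(z-c[2])/d[2]
def proj(cal,X):
    return cv2.projectPoints(np.array(X,float).reshape(-1,3),cv2.Rodrigues(np.array(cal["R"]))[0],np.array(cal["t"]),cal["K"],cal["dist_coeffs"])[0][:,0]
HUE={"red":[(0,8),(172,180)],"yellow":[(15,32)],"green":[(45,80)],"blue":[(105,130)]}
def blobs(img,col,roi):
    x0,y0,x1,y1=roi;h=cv2.cvtColor(img,cv2.COLOR_BGR2HSV)[y0:y1,x0:x1]
    m=sum(((h[...,0]>=a)&(h[...,0]<=b)).astype(np.uint8) for a,b in HUE[col])*((h[...,1]>140)&(h[...,2]>50)).astype(np.uint8)
    n,_,s,c=cv2.connectedComponentsWithStats(m)
    return [(c[i]+[x0,y0],s[i]) for i in range(1,n) if s[i][4]>40]
def tri(uv1,uv2,c1,c2):
    (a,d),(b,e)=ray(c1,uv1),ray(c2,uv2)
    st=np.linalg.lstsq(np.c_[d,-e],b-a,rcond=None)[0];p,q=a+d*st[0],b+e*st[1];return (p+q)/2,np.linalg.norm(p-q)
E
python3 - <<'E'
from h import *
T,S=calibration("top"),calibration("scene")
ti,si=cv2.imread("pics/top0.png"),cv2.imread("pics/scene0.png")
for nm,rt,rs,z in(("rack",(285,180,445,255),(180,115,300,215),.092),("box",(100,200,250,300),(300,195,450,335),.090)):
    for c in HUE:
        a=blobs(ti,c,rt);b=blobs(si,c,rs)
        print(nm,c,[(x.round(1).tolist(),s[4]) for x,s in a],[(x.round(1).tolist(),s[4]) for x,s in b])
        if a and b:
            A=max(a,key=lambda q:q[1][4])[0];B=max(b,key=lambda q:q[1][4])[0]
            p,g=tri(A,B,T,S);print("  tri",p.round(4),"gap",g.round(4),"top",onz(T,A,z).round(4),"scene",onz(S,B,z).round(4))
cr=cv2.resize(ti[205:305,95:255],None,fx=5,fy=5,interpolation=cv2.INTER_CUBIC)
cr=cv2.convertScaleAbs(cr,alpha=1.8);cv2.imwrite("pics/box0.png",cr)
E
```

```text
rack red [([316.8, 224.4], np.int32(170))] [([273.0, 170.2], np.int32(183))]
  tri [ 0.5271 -0.0599  0.0924] gap 0.0004 top [ 0.527  -0.0598  0.092 ] scene [ 0.527  -0.0604  0.092 ]
rack yellow [([345.0, 218.4], np.int32(194))] [([255.5, 158.4], np.int32(170))]
  tri [ 0.5365 -0.1148  0.0918] gap 0.0011 top [ 0.536  -0.1143  0.092 ] scene [ 0.5369 -0.1151  0.092 ]
rack green [([402.5, 200.4], np.int32(129))] [([219.2, 136.5], np.int32(105))]
  tri [ 0.5657 -0.2287  0.0936] gap 0.0006 top [ 0.5663 -0.2294  0.092 ] scene [ 0.5647 -0.2302  0.092 ]
rack blue [([374.0, 207.2], np.int32(151))] [([235.8, 148.1], np.int32(157))]
  tri [ 0.555  -0.1718  0.0922] gap 0.0011 top [ 0.5554 -0.1722  0.092 ] scene [ 0.5546 -0.1714  0.092 ]
box red [([156.5, 231.6], np.int32(170))] [([368.5, 265.3], np.int32(263))]
  tri [0.5279 0.2457 0.0934] gap 0.0021 top [0.5279 0.2474 0.09  ] scene [0.5267 0.2437 0.09  ]
box yellow [([127.7, 229.6], np.int32(207))] [([388.2, 290.5], np.int32(285))]
  tri [0.5349 0.3034 0.0909] gap 0.0013 top [0.5346 0.3042 0.09  ] scene [0.5348 0.3027 0.09  ]
box green [([185.1, 236.0], np.int32(144))] [([353.3, 241.1], np.int32(168))]
  tri [0.516  0.1901 0.0968] gap 0.0012 top [0.5169 0.192  0.09  ] scene [0.5126 0.1866 0.09  ]
box blue [([219.3, 238.4], np.int32(160))] [([333.9, 219.6], np.int32(218))]
  tri [0.5092 0.126  0.0925] gap 0.001 top [0.5093 0.1267 0.09  ] scene [0.5081 0.1243 0.09  ]
```

View pics/box0.png

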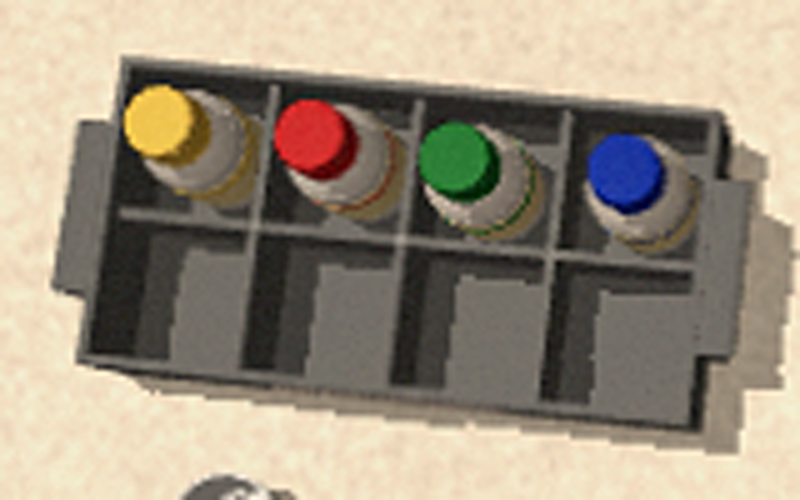

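The crop shows the box with wall-top crossings near (258,222), (403,240), (551,255), and outer rim corners near (122,58), (720,112), (80,362), (700,430). Next I fit the box pose and rack line.

```bash
python3 - <<'E'
from h import *
T=calibration("top")
px=np.array([(258,222),(403,240),(551,255),(122,58),(720,112),(80,362),(700,430)],float)
b=np.array([(0,60),(0,0),(0,-60),(62,122),(62,-122),(-62,122),(-62,-122)])/1000
w=np.array([onz(T,(p+.5)/5-.5+[95,205],.06)[:2] for p in px])
def fit(b,w):
    B,W=b-b.mean(0),w-w.mean(0);a=np.arctan2((B[:,0]*W[:,1]-B[:,1]*W[:,0]).sum(),(B*W).sum())
    R=np.array([[np.cos(a),-np.sin(a)],[np.sin(a),np.cos(a)]]);t=w.mean(0)-R@b.mean(0);return a,R,t
a,R,t=fit(b,w);print("box",a,t,((w-t)@R*1000-b*1000).round(1).tolist())
for c,y in(("yellow",.09),("red",.03),("green",-.03),("blue",-.09)): print(c,"cell",(R@[-.03,y]+t).round(4),"morning",(R@[.03,y]+t).round(4))
rk={"red":(.5271,-.0599),"yellow":(.5365,-.1148),"blue":(.555,-.1718),"green":(.5657,-.2287)}
bb=np.array([(0,y*.058) for y in(0,-1,-2,-3)]);ra,R2,t2=fit(bb,np.array(list(rk.values())))
print("rack",ra,(bb@R2.T+t2).round(4).tolist(),"white",(R2@[0,-.232]+t2).round(4))
E
```

```text
box -0.1365051726327161 [0.49062973 0.2183753 ] [[1.3, -1.7], [-0.4, -0.5], [-0.9, 0.5], [-0.0, 2.0], [-0.4, 2.5], [1.4, -0.0], [-0.9, -2.8]]
yellow cell [0.4732 0.3116] morning [0.5326 0.3035]
red cell [0.465  0.2522] morning [0.5244 0.244 ]
green cell [0.4568 0.1927] morning [0.5163 0.1846]
blue cell [0.4487 0.1333] morning [0.5081 0.1251]
rack 0.2340071196289786 [[0.5259, -0.0592], [0.5394, -0.1156], [0.5528, -0.172], [0.5662, -0.2284]] white [ 0.5797 -0.2848]
```

Emit:
servo_tool:
  series:
    - [0,0,0,0,0,-1,60]
    - [0,0,0,0,0,-1,60]
    - [0,0,0,0,0,-1,60]
    - [0,0,0,0,0,-1,60]
    - [0,0,0,0,0,-1,60]
    - [0,0,0,0,0,-1,60]
    - [0,0,0,0,0,-1,60]
    - [0,0,0,0,0,-1,60]
    - [0,0,0,0,0,-1,60]
    - [0,0,0,0,0,-1,60]
    - [0,0,0,0,0,-1,60]
    - [0,0,0,0,0,-1,60]
    - [0.7,0.63,0,0,0,-0.29,60]
    - [0.7,0.63,0,0,0,0,60]
    - [0.7,0.63,0,0,0,0,60]
    - [0.7,0.63,0,0,0,0,60]
    - [0.7,0.63,0,0,0,0,60]
    - [0.7,0.63,0,0,0,0,60]
    - [0,0,0,0,0,0,60]
    - [0,0,0,0,0,0,60]
  squeeze: 40

```text
time: 1.77
eef_pos: [0.3045, -0.5211, 0.2085]
tcp_rot: [-0.0, 0.706, 0.708, 0.0]
force: [0.2, 0.0, 0.2]
width: 0.0599
gripper_force: 0.0
```

Emit:
servo_tool:
  series:
    - [0.7,0.6,0,0,0,0,60]
    - [0.7,0.6,0,0,0,0,60]
    - [0.7,0.6,0,0,0,0,60]
    - [0.7,0.6,0,0,0,0,60]
    - [0.7,0.6,0,0,0,0,60]
    - [0.7,0.6,0,0,0,0,60]
    - [0.7,0.6,0,0,0,0,60]
    - [0.7,0.6,0,0,0,0,60]
    - [0.7,0.6,0,0,0,0,60]
    - [0.7,0.6,0,0,0,0,60]
    - [0.7,0.6,0,0,0,0,60]
    - [0.7,0.6,0,0,0,0,60]
    - [0.7,0.7,0,0,0,0,60]
    - [0.65,0.8,0,0,0,0,60]
    - [0,0,0,0,0,0,60]
    - [0,0,0,0,0,0,60]

```text
time: 3.1
eef_pos: [0.5648, -0.2296, 0.2079]
tcp_rot: [-0.0, 0.706, 0.708, 0.0]
force: [-0.9, 0.1, 0.2]
width: 0.0598
gripper_force: 0.0
```

```bash
python3 - <<'E'
from h import *
print(robot.observe()["eef_pos"].round(4),robot.observe()["joint_positions"].round(2))
cv2.imwrite("pics/s1.png",cv2.resize(camera("scene")[60:260,130:330],None,fx=3,fy=3))
E
```

```text
[ 0.5648 -0.2296  0.2079] [ 0.56  0.5  -0.39  1.61  0.21  1.08  0.11]
```

View pics/s1.png

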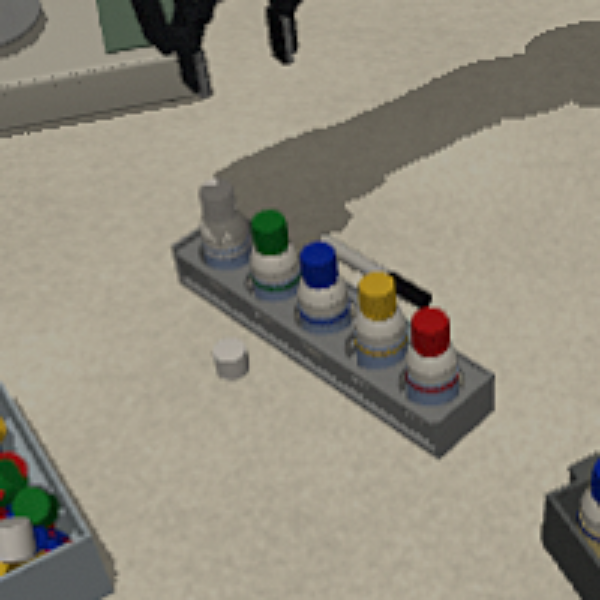

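The open fingers hang above the rack at crop (195–290, 50), and nothing is in their way. I descend on green and grip.

Emit:
servo_tool:
  series:
    - [0.03,0.04,0.7,0,0,0,60]
    - [0,0,0.8,0,0,0,60]
    - [0,0,0.8,0,0,0,60]
    - [0,0,0.8,0,0,0,60]
    - [0,0,0.6,0,0,0,60]
    - [0,0,0.4,0,0,0,60]
    - [0,0,0.26,0,0,0,60]
    - [0,0,0,0,0,0,60]
    - [0,0,0,0,0,0,40]
    - [0,0,0,0,0,0,30]
    - [0,0,0,0,0,0,20]
    - [0,0,0,0,0,0,20]
    - [0,0,0,0,0,0,20]
    - [0,0,0,0,0,0,20]
  squeeze: 40

```text
time: 4.32
eef_pos: [0.5659, -0.2295, 0.0792]
tcp_rot: [0.001, 0.707, 0.707, 0.0]
force: [-1.9, -0.6, 5.3]
width: 0.0237
gripper_force: 38.9
```

Emit:
servo_tool:
  series:
    - [0,0,-0.2,0,0,0,20]
    - [0,0,-0.4,0,0,0,20]
    - [0,0,-0.4,0,0,0,20]
    - [0,0,0,0,0,0,20]
    - [0,0,0,0,0,0,20]

```text
time: 4.73
eef_pos: [0.566, -0.2294, 0.1091]
tcp_rot: [0.001, 0.707, 0.707, 0.001]
force: [-0.4, -0.1, -1.9]
width: 0.0235
gripper_force: 39.3
```

```bash
python3 - <<'E'
from h import *
print(robot.observe()["eef_pos"].round(4))
cv2.imwrite("pics/s2.png",cv2.resize(camera("scene")[80:230,160:310],None,fx=4,fy=4))
E
```

```text
[ 0.566  -0.2294  0.1091]
```

View pics/s2.png

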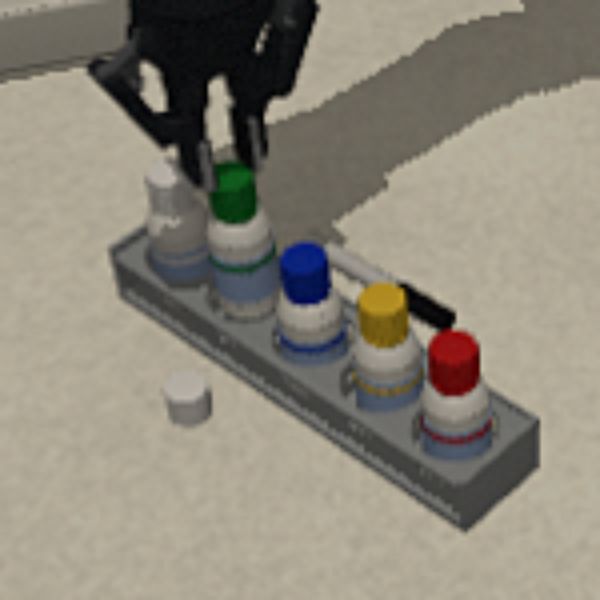

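The green bottle has been lifted clear (cap at crop (232,190)) and hangs upright between the finger tips. I check its position relative to the TCP.

```bash
python3 - <<'E'
from h import *
T,S=calibration("top"),calibration("scene")
t,s=camera("top"),camera("scene")
a=blobs(t,"green",(380,150,450,230));b=blobs(s,"green",(190,100,250,160));print(a,b)
if a and b: print(tri(a[0][0],b[0][0],T,S))
cv2.imwrite("pics/t2.png",cv2.resize(t[130:280,330:480],None,fx=4,fy=4))
E
```

```text
[(array([403.203125, 195.84375 ]), array([20, 41,  9, 11, 64], dtype=int32))] [(array([218.54, 128.3 ]), array([ 24,  21,  10,  15, 100], dtype=int32))]
(array([ 0.56702273, -0.22211183,  0.12387803]), np.float64(0.000822314420314443))
```

View pics/t2.png

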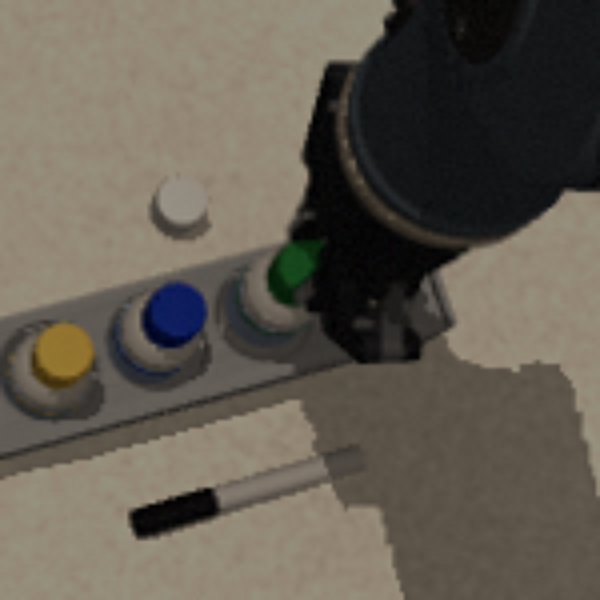

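```bash
python3 - <<'E'
from h import *
S=calibration("scene")
for z in(.118,.122,.126):print(z,onz(S,(218.54,128.3),z))
print("tcp px",proj(S,[(.566,-.2294,.109),(.566,-.2294,.128),(.566,-.2294,.136)]), "top",proj(calibration("top"),[(.566,-.2294,.136)]))
E
```

```text
0.118 [ 0.56380096 -0.22823457  0.118     ]
0.122 [ 0.56585263 -0.22377945  0.122     ]
0.126 [ 0.5679043  -0.21932432  0.126     ]
tcp px [[217.9677412  131.37435807]
 [216.93138434 125.06935654]
 [216.48609558 122.35871854]] top [[408.67894607 194.72056458]]
```

Emit:
servo_tool:
  series:
    - [0,0,-0.6,0,0,0,20]
    - [0,0,-0.9,0,0,0,20]
    - [0,0,-0.9,0,0,0,20]
    - [0.3,0,-0.6,0,0,0,20]
    - [0.7,-0.2,0,0,0,0,20]
    - [1,-0.26,0,0,0,0,20]
    - [1,-0.26,0,0,0,0,20]
    - [1,-0.26,0,0,0,0,20]
    - [1,-0.26,0,0,0,0,20]
    - [1,-0.26,0,0,0,0,20]
    - [1,-0.26,0,0,0,0,20]
    - [1,-0.26,0,0,0,0,20]
    - [1,-0.26,0,0,0,0,20]
    - [1,-0.26,0,0,0,0,20]
    - [1,-0.26,0,0,0,0,20]
    - [1,-0.3,0,0,0,0,20]
    - [1,-0.28,0,0,0,0,20]
    - [0.7,-0.26,0,0,0,0,20]
    - [0.3,0,0,0,0,0,20]
    - [0,0,0,0,0,0,20]

```text
time: 6.55
eef_pos: [0.4554, 0.1932, 0.1975]
tcp_rot: [-0.0, 0.706, 0.709, 0.0]
force: [0.7, -0.1, -1.0]
width: 0.0236
gripper_force: 39.5
```

```bash
python3 - <<'E'
from h import *
S,T=calibration("scene"),calibration("top")
o=robot.observe();p=o["eef_pos"];print(p.round(4),o["width"],o["force"].round(1))
s,t=camera("scene"),camera("top")
a=blobs(t,"green",(100,120,260,300));b=blobs(s,"green",(280,100,450,335));print([(x[0].round(1),x[1]) for x in a],[(x[0].round(1),x[1]) for x in b])
print(proj(S,[p+[0,0,.015]]),proj(T,[p+[0,0,.015]]))
cv2.imwrite("pics/s3.png",cv2.resize(s[120:320,280:480],None,fx=3,fy=3))
E
```

```text
[0.4554 0.1932 0.1975] 0.023573429060932554 [ 0.7 -0.1 -1. ]
[(array([185.3, 236. ]), array([ 79, 110,  14,  13, 146], dtype=int32))] [(array([391.4, 191. ]), array([104,  81,  14,  19, 139], dtype=int32)), (array([353.1, 241.8]), array([ 66, 134,  15,  18, 197], dtype=int32))]
[[388.59343333 187.34859283]] [[169.66592136 260.63480026]]
```

View pics/s3.png

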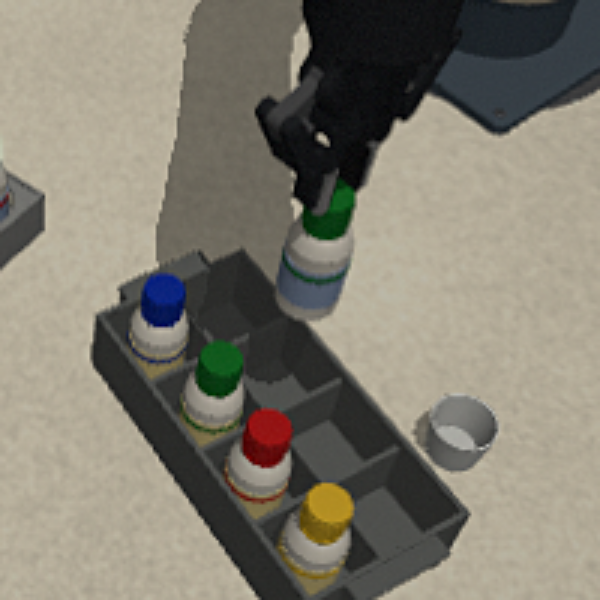

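The green bottle hangs over the box at crop (308–330, 190–315), possibly leaning a little. I compare it with the true vertical.

```bash
python3 - <<'E'
from h import *
S=calibration("scene")
p=robot.observe()["eef_pos"]
for dy in(0,.004):
  for h in(0,.04,.074,.098): 
    q=proj(S,[[p[0],p[1]+dy,p[2]-.071+h]])[0]; 
    print(dy,h,q.round(1),((q-[280,120])*3+1).round(0))
s=cv2.imread("pics/s3.png")
print([[int(v) for v in s[y,250:370:4].sum(1)] for y in(225,285,305)])
E
```

```text
0 0 [378.6 216.8] [297. 291.]
0 0.04 [382.3 203.4] [308. 251.]
0 0.074 [385.6 191.1] [318. 214.]
0 0.098 [388.1 181.8] [325. 186.]
0.004 0 [380.1 218.2] [301. 295.]
0.004 0.04 [383.8 204.7] [312. 255.]
0.004 0.074 [387.2 192.4] [323. 218.]
0.004 0.098 [389.8 183.2] [330. 191.]
[[311, 311, 306, 306, 317, 314, 313, 308, 307, 312, 277, 242, 260, 172, 46, 69, 72, 78, 87, 84, 87, 96, 78, 72, 105, 380, 519, 517, 514, 514], [115, 113, 114, 109, 114, 137, 214, 198, 197, 217, 231, 240, 255, 260, 256, 239, 245, 197, 223, 239, 259, 261, 256, 368, 561, 528, 518, 525, 525, 525], [112, 115, 114, 114, 111, 110, 108, 188, 283, 296, 289, 278, 263, 270, 266, 269, 271, 275, 275, 269, 267, 335, 499, 535, 527, 527, 521, 517, 524, 528]]
```

Emit:
servo_tool:
  series:
    - [-0.1,0.05,0.5,0,0,0,20]
    - [0,0,0.8,0,0,0,20]
    - [0,0,0.8,0,0,0,20]
    - [0,0,0.8,0,0,0,20]
    - [0,0,0.5,0,0,0,20]
    - [0,0,0.3,0,0,0,20]
    - [0,0,0,0,0,0,20]
    - [0,0,0,0,0,0,20]

```text
time: 7.32
eef_pos: [0.4579, 0.1869, 0.0868]
tcp_rot: [0.0, 0.708, 0.707, -0.0]
force: [0.0, -0.3, -0.7]
width: 0.0234
gripper_force: 39.5
```

```bash
python3 - <<'E'
from h import *
s=camera("scene")
cv2.imwrite("pics/s4.png",cv2.resize(s[170:320,310:460],None,fx=4,fy=4,interpolation=2))
E
```

```text
(no output)
```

View pics/s4.png

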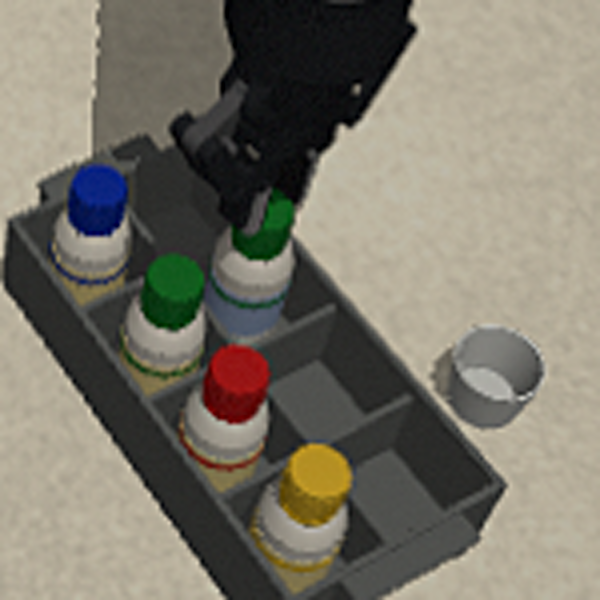

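The bottle is inside its cell, clear of the dividers, with no contact force. I lower it the last bit.

Emit:
servo_tool:
  series:
    - [0.03,0,0.12,0,0,0,20]
    - [0,0,0.1,0,0,0,20]
    - [0,0,0.08,0,0,0,20]
    - [0,0,0,0,0,0,20]

```text
time: 7.7
eef_pos: [0.4575, 0.1886, 0.0776]
tcp_rot: [0.0, 0.707, 0.707, -0.0]
force: [0.4, 0.1, -1.1]
width: 0.0238
gripper_force: 39.5
```

Emit:
servo_tool:
  series:
    - [0,0,0.06,0,0,0,20]
    - [0,0,0,0,0,0,20]
    - [0,0,0,0,0,0,20]

```text
time: 7.95
eef_pos: [0.458, 0.1893, 0.077]
tcp_rot: [0.0, 0.707, 0.707, 0.001]
force: [-2.8, -1.1, 12.7]
width: 0.0236
gripper_force: 42.1
```

Emit:
servo_tool:
  series:
    - [0,0,0,0,0,0,30]
    - [0,0,0,0,0,0,36]
    - [0,0,0,0,0,0,42]
    - [0,0,0,0,0,0,42]
    - [0,0,-0.3,0,0,0,42]
    - [0,0,-0.6,0,0,0,42]
    - [0,0,-0.9,0,0,0,42]
    - [0,0,-1,0,0,0,42]
    - [0,0,-1,0,0,0,42]
    - [-0.5,0.2,-0.3,0,0,0,60]

```text
time: 8.78
eef_pos: [0.464, 0.1776, 0.2038]
tcp_rot: [0.0, 0.706, 0.709, 0.003]
force: [1.1, 0.9, 0.4]
width: 0.0528
gripper_force: 0.0
```

```bash
python3 - <<'E'
from h import *
S,T=calibration("scene"),calibration("top")
print(robot.observe()["eef_pos"])
b=blobs(camera("scene"),"green",(300,170,470,335))
for x in b: print(x, onz(S,x[0],.09).round(4))
a=blobs(camera("top"),"green",(100,200,260,310))
for x in a: print(x, onz(T,x[0],.09).round(4))
E
```

```text
[0.46395903 0.17761574 0.20378537]
(array([375.8021978 , 228.18131868]), array([ 69,  50,  14,  18, 182], dtype=int32)) [0.4558 0.1901 0.09  ]
(array([353.08040201, 241.95979899]), array([ 46,  64,  15,  18, 199], dtype=int32)) [0.5142 0.1878 0.09  ]
```

Emit:
servo_tool:
  series:
    - [-0.9,0.2,0,0,0,0,60]
    - [-1,0.26,0,0,0,0,60]
    - [-1,0.26,0,0,0,0,60]
    - [-1,0.26,0,0,0,0,60]
    - [-1,0.26,0,0,0,0,60]
    - [-1,0.26,0,0,0,0,60]
    - [-1,0.26,0,0,0,0,60]
    - [-1,0.26,0,0,0,0,60]
    - [-1,0.26,0,0,0,0,60]
    - [-1,0.26,0,0,0,0,60]
    - [-1,0.26,0,0,0,0,60]
    - [-0.64,0.2,0,0,0,0,60]
    - [0,0,0,0,0,0,60]
    - [0,0,0,0,0,0,60]
    - [0,0,0,0,0,0,60]

```text
time: 10.13
eef_pos: [0.5531, -0.171, 0.1982]
tcp_rot: [-0.001, 0.707, 0.707, 0.0]
force: [-0.0, 1.0, -0.2]
width: 0.0599
gripper_force: 0.0
```

Emit:
servo_tool:
  series:
    - [-0.03,0.03,0.6,0,0,0,60]
    - [0,0,0.8,0,0,0,60]
    - [0,0,0.8,0,0,0,60]
    - [0,0,0.8,0,0,0,60]
    - [0,0,0.6,0,0,0,60]
    - [0,0,0.37,0,0,0,60]
    - [0,0,0,0,0,0,60]
    - [0,0,0,0,0,0,40]
    - [0,0,0,0,0,0,30]
    - [0,0,0,0,0,0,20]
    - [0,0,0,0,0,0,20]
    - [0,0,0,0,0,0,20]
    - [0,0,0,0,0,0,20]

```text
time: 11.22
eef_pos: [0.5551, -0.1737, 0.0819]
tcp_rot: [0.001, 0.707, 0.707, 0.0]
force: [-3.7, 0.6, 10.8]
width: 0.0198
gripper_force: 5.5
```

Emit:
servo_tool:
  series:
    - [0,0,0,0,0,0,5]
    - [0,0,0,0,0,0,5]
    - [0,0,0,0,0,0,5]

```text
time: 11.47
eef_pos: [0.5563, -0.174, 0.0834]
tcp_rot: [0.002, 0.707, 0.707, 0.001]
force: [-3.9, -0.2, 22.8]
width: 0.005
gripper_force: 11.7
```

```bash
python3 - <<'E'
from h import *
S,T=calibration("scene"),calibration("top")
o=robot.observe();print(o["eef_pos"],o["width"],o["force"])
s=camera("scene")
cv2.imwrite("pics/s5.png",cv2.resize(s[80:230,170:320],None,fx=4,fy=4,interpolation=2))
E
```

```text
[ 0.55629797 -0.17399817  0.08335033] 0.004957121220594136 [-3.86257457 -0.15030848 22.82649338]
```

View pics/s5.png

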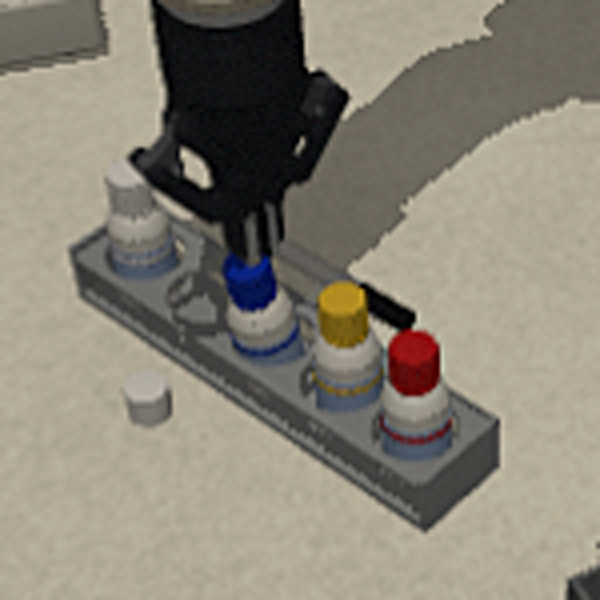

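```bash
python3 - <<'E'
from h import *
S=calibration("scene");o=robot.observe()
p=o["eef_pos"]
for d in(0,.01,.02,.03):print(d,(proj(S,[p+[0,0,d]])[0]-[170,80])*4)
print("cap top",(proj(S,[[.555,-.1718,.104]])[0]-[170,80])*4)
from scipy.spatial.transform import Rotation as R
q=o["tcp_rot"];print(R.from_quat([*q[1:],q[0]]).as_matrix().round(3),o["wrist_torque"].round(2))
E
```

```text
0 [259.66065519 282.01611588]
0.01 [258.003645  269.3403411]
0.02 [256.32125099 256.46536951]
0.03 [254.61290901 243.38664083]
cap top [260.1763049  256.76686418]
[[ 0.001  1.     0.005]
 [ 1.    -0.001 -0.002]
 [-0.002  0.005 -1.   ]] [ 0.09  0.99 -0.04]
```

The shut fingers end at crop (260,260), on top of the blue cap: the tips sit about 20 mm above the reported TCP, so the grasp was too high. I back off and look.

Emit:
servo_tool:
  series:
    - [0,0,-0.3,0,0,0,5]
    - [0,0,-0.5,0,0,0,5]
    - [0,0,-0.6,0,0,0,30]
    - [0,0,0,0,0,0,60]
    - [0,0,0,0,0,0,60]
    - [0,0,0,0,0,0,60]

```text
time: 12.02
eef_pos: [0.5544, -0.1735, 0.1221]
tcp_rot: [0.0, 0.707, 0.707, 0.0]
force: [0.6, 0.1, -0.1]
width: 0.053
gripper_force: 0.0
```

```bash
python3 - <<'E'
from h import *
S,T=calibration("scene"),calibration("top")
o=robot.observe();print(o["eef_pos"],o["width"],o["force"])
s,t=camera("scene"),camera("top")
for x in blobs(s,"blue",(200,120,300,215)): print(x,onz(S,x[0],.092))
for x in blobs(t,"blue",(340,180,400,250)): print(x,onz(T,x[0],.092))
p=o["eef_pos"]
for d in(0,.01,.02,.03):print(d,(proj(S,[p+[.0,0,d],p+[.03,0,d],p+[-.03,0,d]])-[170,60])*4)
cv2.imwrite("pics/s6.png",cv2.resize(s[60:210,170:320],None,fx=4,fy=4,interpolation=2))
E
```

```text
[ 0.55439722 -0.17351948  0.12207367] 0.05297100055637725 [ 0.58170808  0.08548552 -0.0503419 ]
(array([235.8490566 , 147.97484277]), array([ 30,  21,  13,  15, 159], dtype=int32)) [ 0.55427991 -0.17158902  0.092     ]
(array([373.71428571, 207.12987013]), array([ 26,  21,  15,  14, 154], dtype=int32)) [ 0.5555208  -0.17169938  0.092     ]
0 [[256.41889509 310.92461735]
 [211.28219317 332.27229167]
 [300.5467124  290.07677533]]
0.01 [[254.68799897 297.45089249]
 [209.16184713 318.81462553]
 [299.18806492 276.59251372]]
0.02 [[252.92988966 283.75964811]
 [207.00776143 305.13689896]
 [297.80830282 262.89332964]]
0.03 [[251.14394857 269.84578269]
 [204.81915916 291.23387948]
 [296.40695208 248.97425154]]
```

View pics/s6.png

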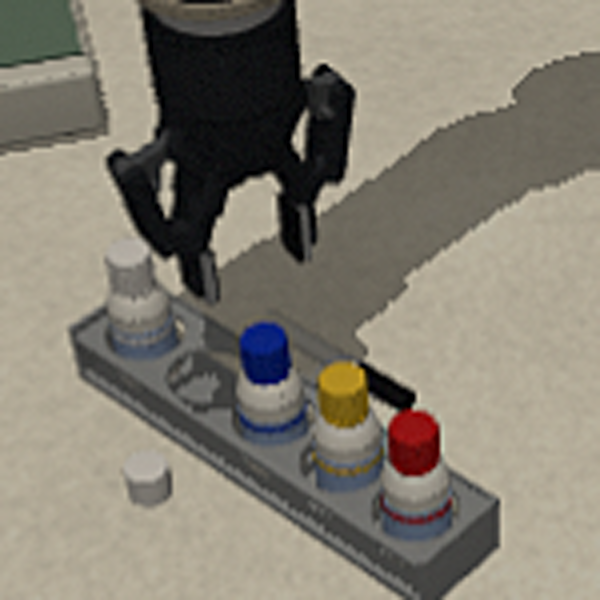

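The blue bottle is upright and unmoved (cap at crop (265,352)). The open tips at (205,298) and (303,258) are about 24 mm above the reported TCP, so I grasp 15 mm lower.

Emit:
servo_tool:
  series:
    - [0.05,0.02,0.4,0,0,0,60]
    - [0,0,0.6,0,0,0,60]
    - [0,0,0.5,0,0,0,60]
    - [0,0,0.4,0,0,0,60]
    - [0,0,0,0,0,0,60]
    - [0,0,0,0,0,0,40]
    - [0,0,0,0,0,0,30]
    - [0,0,0,0,0,0,15]
    - [0,0,0,0,0,0,15]
    - [0,0,0,0,0,0,15]
    - [0,0,0,0,0,0,15]

```text
time: 13.03
eef_pos: [0.5554, -0.172, 0.0656]
tcp_rot: [0.001, 0.707, 0.707, 0.0]
force: [-1.2, -0.4, 6.3]
width: 0.0261
gripper_force: 39.6
```

Emit:
servo_tool:
  series:
    - [0,0,-0.3,0,0,0,15]
    - [0,0,-0.7,0,0,0,15]
    - [0,0,-1,0,0,0,15]
    - [0,0,-1,0,0,0,15]
    - [0,0,-0.8,0,0,0,15]
    - [0.4,-0.14,-0.3,0,0,0,15]
    - [0.9,-0.32,0,0,0,0,15]
    - [1,-0.35,0,0,0,0,15]
    - [1,-0.35,0,0,0,0,15]
    - [1,-0.35,0,0,0,0,15]
    - [1,-0.35,0,0,0,0,15]
    - [1,-0.35,0,0,0,0,15]
    - [1,-0.35,0,0,0,0,15]
    - [1,-0.35,0,0,0,0,15]
    - [1,-0.35,0,0,0,0,15]
    - [0.6,-0.2,0,0,0,0,15]
    - [0.28,-0.1,0,0,0,0,15]
    - [0,0,0,0,0,0,15]
    - [0,0,0,0,0,0,15]

```text
time: 14.62
eef_pos: [0.4481, 0.1329, 0.1877]
tcp_rot: [0.0, 0.707, 0.707, -0.0]
force: [0.1, 0.1, -2.4]
width: 0.0263
gripper_force: 39.6
```

Emit:
servo_tool:
  series:
    - [0.02,0.02,0.5,0,0,0,15]
    - [0,0,0.8,0,0,0,15]
    - [0,0,0.9,0,0,0,15]
    - [0,0,0.8,0,0,0,15]
    - [0,0,0.5,0,0,0,15]
    - [0,0,0.3,0,0,0,15]
    - [0,0,0.1,0,0,0,15]
    - [0,0,0.1,0,0,0,15]
    - [0,0,0.07,0,0,0,15]
    - [0,0,0,0,0,0,15]

```text
time: 15.45
eef_pos: [0.4493, 0.134, 0.0661]
tcp_rot: [0.0, 0.707, 0.707, 0.0]
force: [-0.1, 0.6, -0.8]
width: 0.0257
gripper_force: 39.6
```

Emit:
servo_tool:
  series:
    - [0,0,0.06,0,0,0,15]
    - [0,0,0.03,0,0,0,15]
    - [0,0,0,0,0,0,15]
    - [0,0,0,0,0,0,15]

```text
time: 15.78
eef_pos: [0.4492, 0.1343, 0.0635]
tcp_rot: [0.0, 0.707, 0.707, 0.001]
force: [-0.7, 0.2, 4.4]
width: 0.0254
gripper_force: 40.0
```

Emit:
servo_tool:
  series:
    - [0,0,0,0,0,0,30]
    - [0,0,0,0,0,0,36]
    - [0,0,0,0,0,0,42]
    - [0,0,0,0,0,0,42]
    - [0,0,-0.3,0,0,0,42]
    - [0,0,-0.7,0,0,0,42]
    - [0,0,-1,0,0,0,42]
    - [0,0,-1,0,0,0,42]
    - [0,0,-0.8,0,0,0,60]
    - [-0.6,0.2,-0.3,0,0,0,60]
    - [-1,0.36,0,0,0,0,60]
    - [-1,0.36,0,0,0,0,60]
    - [-1,0.36,0,0,0,0,60]
    - [-1,0.36,0,0,0,0,60]
    - [-1,0.36,0,0,0,0,60]
    - [-1,0.36,0,0,0,0,60]
    - [-1,0.36,0,0,0,0,60]
    - [-0.7,0.23,0,0,0,0,60]
    - [0,0,0,0,0,0,60]
    - [0,0,0,0,0,0,60]

```text
time: 17.45
eef_pos: [0.5372, -0.1161, 0.1862]
tcp_rot: [-0.0, 0.708, 0.706, 0.0]
force: [0.6, 0.7, 0.1]
width: 0.06
gripper_force: 0.0
```

```bash
cat > chk.py <<'E'
from h import *
S,T=calibration("scene"),calibration("top")
s,t=camera("scene"),camera("top")
for c in HUE:
  for x in blobs(s,c,(300,170,470,335)): print(c,"box S",onz(S,x[0],.09).round(4))
  for x in blobs(t,c,(100,200,260,310)): print(c,"box T",onz(T,x[0],.09).round(4))
  for x in blobs(s,c,(180,115,300,215)): print(c,"rack S",onz(S,x[0],.092).round(4))
E
python3 chk.py
```

```text
red box S [0.5269 0.2438 0.09  ]
red box T [0.5262 0.2453 0.09  ]
red rack S [ 0.527  -0.0605  0.092 ]
yellow box S [0.5348 0.3027 0.09  ]
yellow box T [0.5347 0.304  0.09  ]
yellow rack S [ 0.5369 -0.1157  0.092 ]
green box S [0.4557 0.1901 0.09  ]
green box S [0.5141 0.1876 0.09  ]
green box T [0.5167 0.1918 0.09  ]
green box T [0.4572 0.1938 0.09  ]
blue box S [0.4486 0.1349 0.09  ]
blue box S [0.5081 0.1243 0.09  ]
blue box T [0.5088 0.1266 0.09  ]
blue box T [0.4483 0.1371 0.09  ]
```

Emit:
servo_tool:
  series:
    - [0.02,0,0.5,0,0,0,60]
    - [0,0,0.9,0,0,0,60]
    - [0,0,0.9,0,0,0,60]
    - [0,0,0.8,0,0,0,60]
    - [0,0,0.6,0,0,0,60]
    - [0,0,0.44,0,0,0,60]
    - [0,0,0,0,0,0,60]
    - [0,0,0,0,0,0,40]
    - [0,0,0,0,0,0,30]
    - [0,0,0,0,0,0,15]
    - [0,0,0,0,0,0,15]
    - [0,0,0,0,0,0,15]
    - [0,0,0,0,0,0,15]

```text
time: 18.63
eef_pos: [0.538, -0.1142, 0.0632]
tcp_rot: [0.001, 0.707, 0.707, 0.001]
force: [-1.2, 1.0, 6.9]
width: 0.0261
gripper_force: 39.1
```

Emit:
servo_tool:
  series:
    - [0,0,-0.3,0,0,0,15]
    - [0,0,-0.8,0,0,0,15]
    - [0,0,-1,0,0,0,15]
    - [0,0,-1,0,0,0,15]
    - [0,0,-0.8,0,0,0,15]
    - [0.4,-0.06,-0.3,0,0,0,15]
    - [0.8,-0.12,0,0,0,0,15]
    - [1,-0.15,0,0,0,0,15]
    - [1,-0.15,0,0,0,0,15]
    - [1,-0.15,0,0,0,0,15]
    - [1,-0.15,0,0,0,0,15]
    - [1,-0.15,0,0,0,0,15]
    - [1,-0.15,0,0,0,0,15]
    - [1,-0.15,0,0,0,0,15]
    - [1,-0.15,0,0,0,0,15]
    - [1,-0.15,0,0,0,0,15]
    - [1,-0.15,0,0,0,0,15]
    - [1,-0.15,0,0,0,0,15]
    - [1,-0.18,0,0,0,0,15]
    - [0.7,-0.15,0,0,0,0,15]

```text
time: 20.3
eef_pos: [0.4708, 0.3062, 0.1881]
tcp_rot: [-0.001, 0.706, 0.708, 0.0]
force: [-0.6, -0.4, -0.5]
width: 0.0257
gripper_force: 39.5
```

Emit:
servo_tool:
  series:
    - [0.29,0,0,0,0,0,15]
    - [0,0,0,0,0,0,15]
    - [0,0,0,0,0,0,15]

```text
time: 20.55
eef_pos: [0.4723, 0.3108, 0.1877]
tcp_rot: [0.0, 0.707, 0.707, -0.0]
force: [-0.4, -0.5, -0.7]
width: 0.0261
gripper_force: 39.5
```

Now lower; floor contact is expected at about z = 0.061.

Emit:
servo_tool:
  series:
    - [0.02,0.03,0.5,0,0,0,15]
    - [0,0,0.8,0,0,0,15]
    - [0,0,0.9,0,0,0,15]
    - [0,0,0.8,0,0,0,15]
    - [0,0,0.5,0,0,0,15]
    - [0,0,0.3,0,0,0,15]
    - [0,0,0.15,0,0,0,15]
    - [0,0,0.12,0,0,0,15]
    - [0,0,0.1,0,0,0,15]
    - [0,0,0.03,0,0,0,15]
    - [0,0,0,0,0,0,15]
    - [0,0,0,0,0,0,15]

```text
time: 21.55
eef_pos: [0.4737, 0.3122, 0.0624]
tcp_rot: [0.0, 0.707, 0.707, 0.0]
force: [-0.9, -0.1, -0.7]
width: 0.0259
gripper_force: 39.6
```

Emit:
servo_tool:
  series:
    - [0,0,0.05,0,0,0,15]
    - [0,0,0.03,0,0,0,15]
    - [0,0,0,0,0,0,15]
    - [0,0,0,0,0,0,15]

```text
time: 21.88
eef_pos: [0.4739, 0.3129, 0.0611]
tcp_rot: [0.0, 0.707, 0.707, 0.001]
force: [-3.3, -1.4, 15.1]
width: 0.026
gripper_force: 41.2
```

Emit:
servo_tool:
  series:
    - [0,0,0,0,0,0,30]
    - [0,0,0,0,0,0,36]
    - [0,0,0,0,0,0,42]
    - [0,0,0,0,0,0,42]
    - [0,0,-0.3,0,0,0,42]
    - [0,0,-0.7,0,0,0,42]
    - [0,0,-1,0,0,0,42]
    - [0,0,-1,0,0,0,42]
    - [0,0,-0.8,0,0,0,60]
    - [-0.5,0.08,-0.3,0,0,0,60]
    - [-1,0.14,0,0,0,0,60]
    - [-1,0.14,0,0,0,0,60]
    - [-1,0.14,0,0,0,0,60]
    - [-1,0.14,0,0,0,0,60]
    - [-1,0.14,0,0,0,0,60]
    - [-1,0.14,0,0,0,0,60]
    - [-1,0.14,0,0,0,0,60]
    - [-1,0.14,0,0,0,0,60]
    - [-1,0.14,0,0,0,0,60]
    - [-1,0.14,0,0,0,0,60]

```text
time: 23.55
eef_pos: [0.5178, -0.0044, 0.1831]
tcp_rot: [0.0, 0.707, 0.707, 0.0]
force: [0.9, 0.5, 0.5]
width: 0.0598
gripper_force: 0.0
```

Emit:
servo_tool:
  series:
    - [-1,0.14,0,0,0,0,60]
    - [-0.7,0.1,0,0,0,0,60]
    - [-0.22,0.04,0,0,0,0,60]
    - [0,0,0,0,0,0,60]
    - [0,0,0,0,0,0,60]

```text
time: 23.97
eef_pos: [0.5262, -0.0597, 0.1827]
tcp_rot: [-0.0, 0.707, 0.707, 0.0]
force: [0.2, 0.7, -0.3]
width: 0.06
gripper_force: 0.0
```

```bash
python3 chk.py
```

```text
red box S [0.5268 0.2437 0.09  ]
red box T [0.5262 0.2453 0.09  ]
red rack S [ 0.527  -0.0607  0.092 ]
yellow box S [0.4732 0.3104 0.09  ]
yellow box S [0.5347 0.3027 0.09  ]
yellow box T [0.5346 0.3041 0.09  ]
yellow box T [0.4727 0.3124 0.09  ]
green box S [0.4556 0.1902 0.09  ]
green box S [0.5142 0.1876 0.09  ]
green box T [0.5167 0.1915 0.09  ]
green box T [0.4572 0.1937 0.09  ]
blue box S [0.4483 0.1349 0.09  ]
blue box S [0.5081 0.1243 0.09  ]
blue box T [0.5081 0.1264 0.09  ]
blue box T [0.4483 0.1368 0.09  ]
```

Yellow is well placed. Next is red.

Emit:
servo_tool:
  series:
    - [-0.01,0,0.5,0,0,0,60]
    - [0,0,0.9,0,0,0,60]
    - [0,0,0.9,0,0,0,60]
    - [0,0,0.8,0,0,0,60]
    - [0,0,0.5,0,0,0,60]
    - [0,0,0.43,0,0,0,60]
    - [0,0,0,0,0,0,60]
    - [0,0,0,0,0,0,40]
    - [0,0,0,0,0,0,30]
    - [0,0,0,0,0,0,15]
    - [0,0,0,0,0,0,15]
    - [0,0,0,0,0,0,15]
    - [0,0,0,0,0,0,15]

```text
time: 25.15
eef_pos: [0.5269, -0.0606, 0.0627]
tcp_rot: [0.001, 0.707, 0.707, 0.001]
force: [-1.1, 0.9, 7.4]
width: 0.0262
gripper_force: 39.1
```

Emit:
servo_tool:
  series:
    - [0,0,-0.3,0,0,0,15]
    - [0,0,-0.8,0,0,0,15]
    - [0,0,-1,0,0,0,15]
    - [0,0,-1,0,0,0,15]
    - [0,0,-0.8,0,0,0,15]
    - [0.4,-0.08,-0.3,0,0,0,15]
    - [0.8,-0.16,0,0,0,0,15]
    - [1,-0.2,0,0,0,0,15]
    - [1,-0.2,0,0,0,0,15]
    - [1,-0.2,0,0,0,0,15]
    - [1,-0.2,0,0,0,0,15]
    - [1,-0.2,0,0,0,0,15]
    - [1,-0.2,0,0,0,0,15]
    - [1,-0.2,0,0,0,0,15]
    - [1,-0.2,0,0,0,0,15]
    - [0.8,-0.15,0,0,0,0,15]
    - [0.43,-0.07,0,0,0,0,15]
    - [0,0,0,0,0,0,15]
    - [0,0,0,0,0,0,15]

```text
time: 26.73
eef_pos: [0.464, 0.2519, 0.1874]
tcp_rot: [0.0, 0.707, 0.708, -0.0]
force: [1.3, -0.9, -0.9]
width: 0.0261
gripper_force: 39.5
```

Emit:
servo_tool:
  series:
    - [0,0.02,0.5,0,0,0,15]
    - [0,0,0.8,0,0,0,15]
    - [0,0,0.9,0,0,0,15]
    - [0,0,0.8,0,0,0,15]
    - [0,0,0.5,0,0,0,15]
    - [0,0,0.3,0,0,0,15]
    - [0,0,0.15,0,0,0,15]
    - [0,0,0.12,0,0,0,15]
    - [0,0,0.1,0,0,0,15]
    - [0,0,0.04,0,0,0,15]
    - [0,0,0.03,0,0,0,15]
    - [0,0,0,0,0,0,15]
    - [0,0,0,0,0,0,15]

```text
time: 27.82
eef_pos: [0.4653, 0.2522, 0.0608]
tcp_rot: [0.0, 0.707, 0.707, 0.0]
force: [-0.0, -0.4, 0.8]
width: 0.0262
gripper_force: 39.7
```

Emit:
servo_tool:
  series:
    - [0,0,0.04,0,0,0,15]
    - [0,0,0,0,0,0,15]
    - [0,0,0,0,0,0,30]
    - [0,0,0,0,0,0,36]
    - [0,0,0,0,0,0,42]
    - [0,0,0,0,0,0,42]
    - [0,0,-0.3,0,0,0,42]
    - [0,0,-0.7,0,0,0,42]
    - [0,0,-1,0,0,0,42]
    - [0,0,-1,0,0,0,42]
    - [0,0,-0.8,0,0,0,42]
    - [-0.7,0,-0.3,0,0,0,60]
    - [-1,0,0,0,0,0,60]
    - [-1,0,0,0,0,0,60]
    - [-1,0,0,0,0,0,60]
    - [-1,0,0,0,0,0,60]
    - [-1,0,0,0,0,0,60]
    - [-0.6,0,0,0,0,0,60]
    - [0,0,0,0,0,0,60]
    - [0,0,0,0,0,0,60]

```text
time: 29.48
eef_pos: [0.4651, 0.0622, 0.1826]
tcp_rot: [0.0, 0.708, 0.706, 0.0]
force: [-0.1, 0.1, -0.4]
width: 0.0605
gripper_force: 0.0
```

```bash
python3 chk.py; python3 -c "
from h import *
s=camera('scene');cv2.imwrite('pics/s9.png',cv2.resize(s[110:340,180:460],None,fx=2.5,fy=2.5))"
```

```text
red box S [0.466  0.2519 0.09  ]
red box S [0.5268 0.2437 0.09  ]
red box T [0.5263 0.2452 0.09  ]
red box T [0.465  0.2539 0.09  ]
yellow box S [0.4731 0.3104 0.09  ]
yellow box S [0.5347 0.3027 0.09  ]
yellow box T [0.5345 0.3041 0.09  ]
yellow box T [0.4725 0.3123 0.09  ]
green box S [0.4555 0.1899 0.09  ]
green box S [0.5141 0.1877 0.09  ]
green box T [0.4548 0.1983 0.09  ]
blue box S [0.4484 0.135  0.09  ]
blue box S [0.5082 0.1243 0.09  ]
```

View pics/s9.png

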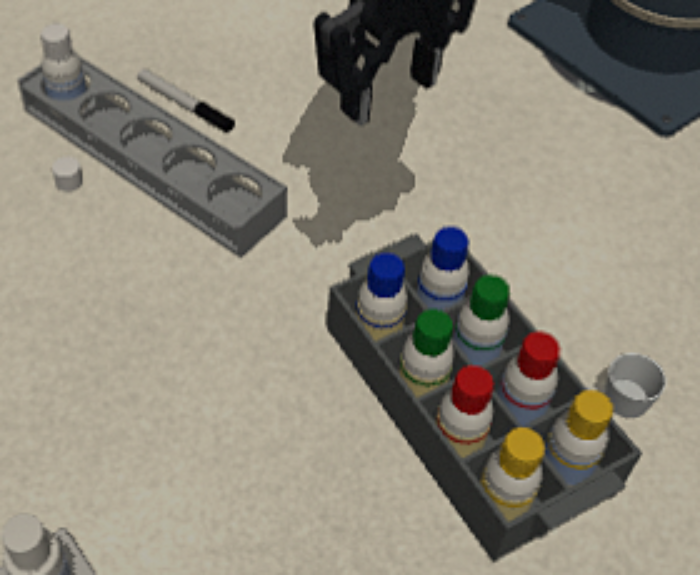

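The picture shows the four near-row bottles matching their far-row partners, blue (450,250), green (490,298), red (540,355) and yellow (592,413), all upright. The white-capped bottle is still in its place at (57,60), and the gripper is clear.

```bash
python3 -c "
from rig import robot
print(robot.hand_in())"
```

```text
the job is handed in; nothing more can be done
None
```

The job is handed in: the last camera check showed all four evening bottles upright in the near-row cells in front of their matching morning bottles, and the white-capped bottle still in its rack place; the hand-in gave no verdict.

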